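# Lock a sprung belt take-up arm back with its pin

## Task

Lock the belt take-up unit open so that a new belt can be fitted: take the square-headed steel pin out of its holder, and with its shank push the sprung arm that carries the idler wheel back until the pin stands over the lock hole in the deck. Keep the arm there while you lower the pin fully home into the hole, with its collar down on the arm, and let go, so that the pin alone holds the arm back. Leave the other things on the table where they are.

Things in the scene. Friction and masses are not known exactly. Their poses are not given: they have to be found in the camera images.
- pin_head (a point): Centre of the head of the loose steel locking pin, which stands upright in its holder at the start; pin 110 mm long, 0.2 kg. From below: round shank 14 mm across, 60 mm long; collar 32 mm across, 6 mm thick; dark square head 26 x 26 mm, 44 mm tall, gripped by its flats. The point is 22 mm below the top and 88 mm above the lower end; z runs up the pin, x and y are square to the flats.
- pin_tip (a point): Centre of the lower end of the pin's shank, on its axis, 88 mm below pin_head; same axes. The lowest 8 mm of the shank taper to 6 mm across. In the holder this point is 12 mm above the table.
- pin_holder: Fixed pin holder: dark steel block 60 x 60 mm, its top 72 mm above the table, on a grey 90 x 90 mm foot 10 mm thick; origin at the centre of its underside, z up. The upright hole in its middle, 18 mm across, takes the pin's shank loosely; the collar rests on its top. On the way to the unit stands the table's fixed black angle plate, 100 mm long in x and 150 mm tall, about x 0.54, y 0.08: carry the pin over it.
- takeup_unit: Fixed belt take-up unit: dark steel deck 180 x 220 mm (x, y), top 50 mm above the table, on a grey foot 200 x 240 mm; origin at the centre of its underside, z up, x away from the robot when not turned. A flat steel arm swings level over the deck about a pivot near the deck's -y end, with a flanged idler wheel 64 mm across at its free end. Nothing on it is higher than 86 mm above the table.
- lock_hole (a point): Centre of the mouth of the lock hole, in the deck's top face 50 mm above the table: an upright round hole 16.5 mm across and 40 mm deep with a bright steel ring round it. With the pin fully home its lower end is 32 mm below this point; let go, it leans up to 0.15 rad in the hole's play under the spring.
- pivot (a point): Point on the arm's upright pivot axis, half-way up the arm (66 mm above the table). The arm is 20 mm wide, its underside 54 mm and its top 78 mm above the table. Its fixed rest stop, a 12 mm round post 26 mm tall, stands against the saddle side 50 mm from the pivot.
- saddle (a point): Moves with the arm: where the pin's axis is when its shank bears in the middle of the push saddle, 66 mm above the table. The saddle is a 40 mm flat between two cheeks standing out 10 mm, on the arm's side facing the robot, 100 mm along it from the pivot; the flat is 7 mm from this point. x runs along the arm to the wheel, y out of the saddle: the shank comes in and pushes along -y.
- takeup_arm (a joint): Angle of the arm about its pivot, rad: 0 at rest on its stop, growing as it is pushed back (clockwise from above, away from the robot) to the end of travel at 0.85. At 0.60 the saddle point, 60 mm short of lock_hole at rest, is right over it. A spring always turns the arm back to 0: about 2.4 N at the saddle starts it, 4.2 N holds it at 0.60.
- paste_pot: Bystander: loose round white pot with red lid, 70 mm across and 71 mm tall, to be left alone; origin at the centre of its underside.
- ring_blank: Bystander: loose steel ring lying flat, 64 mm across, 26 mm tall; origin at the centre of its underside.
- coupon_loose: Bystander: loose steel plate lying flat, 60 x 60 x 10 mm; origin at the centre of its underside.
- paint_marker: Bystander: loose marker lying flat, 135 mm long along its y, 18 mm thick; origin at the centre of its underside.
- tape_measure: Bystander: loose yellow tape measure, 36 x 80 mm, 62 mm tall; origin at the centre of its underside.
- steel_rule: Bystander: loose steel rule lying flat, 155 mm long along its y, 18 mm wide, 8 mm thick; origin at the centre of its underside.

How it is judged:
At the end, for the whole second after the job is handed in: The arm stays back at 0.54 to 0.67 rad, held by the pin alone; the pin stands in the lock hole, its lower end within 6 mm of the hole's axis and at least 24 mm below the deck's top (32 mm when fully home), upright within 0.2 rad; the arm is at rest (value of joint takeup_arm between 0.54 and 0.67 rad and horizontal distance between pin_tip and lock_hole below 0.006 m and z of pin_tip in the frame of takeup_unit below 0.026 m and angle between pin_tip's own z axis and vertical below 0.2 rad and velocity of joint takeup_arm between -0.05 and 0.05 rad/s); the robot touches nothing.
It fails at once if a bystander (pot, ring, plate, marker, tape measure or rule) is shifted by more than 30 mm (distance of any of paste_pot, ring_blank, coupon_loose, paint_marker, tape_measure, steel_rule from where it was at the start of the episode above 0.03 m).
It also fails if it takes over 40 s, if anything falls off the work surface, if the arm or the gripper's body presses on something with over 40 N, if the wrist force passes 120 N, or if a joint passes its speed limit or range.

## Robot

A 6-joint arm with a two-finger parallel gripper is mounted at the origin on a cart in front of the work surface, level with it; the furniture and walls round the work are solid. World frame = base frame: x ahead of the robot, y to its left, z up, the work surface at z = 0. Lengths are in m, angles in rad, forces in N, time in s.
With the tool pointing down it reaches from about 0.35 to 0.975 m from the base axis. Payload 4.9 kg.
Tool frame: the origin (TCP) lies at the very end of the fingers, on their centre line; the grasp point (between the pads) lies 19 mm behind it; z points along the fingers, y is the line along which they close (so a half turn about z gives the same grasp; the last joint's range is limited). The gripper opens to 85 mm and grips with 20 to 120 N. Pads are 22 mm wide; open, the fingers measure 114 mm over their backs; the gripper's body (76 mm by 85 mm) begins 54 mm behind the grasp point. The pads swing forward as they close: fully open they stand 13 mm farther back than shut.
Start: joints at [1.001, 0.053, 1.613, -0, 1.476, -0.119], TCP at [0.272, 0.563, 0.231] pointing down, gripper open.
Joint ranges: [-3.01, 3.01], [-1.01, 2.22], [0.06, 2.58], [-1.02, 4.17], [0.09, 2.62], [-3.14, 3.14]. Speed limits (rad/s): [2.57, 2.57, 3.14, 3.14, 3.14, 3.14].

## Interface

Orientations are given as a rotation vector (axis times angle).
In Python, from station import ctrl, imaging gives the robot as it stands.
- The arm moves only by the tool play_rows, never from a script. Its argument "series" is a list of rows, each a list of 3 entries, a list of its own where there are three numbers: the opening, from 0 (shut) to 1 (fully open), then the shift along the tool's x, y, z each as a share of 0.05 m, from -1 to 1, then the turn, a rotation vector about the tool's x, y, z each as a share of 8 degrees, from -1 to 1. In form: [[grip, [dx, dy, dz], [ax, ay, az]], ...]. A call has 1 to 8 rows; each row shifts and turns the commanded pose from where the row before left it, along the tool's axes as they then stand; what a row does not reach is not made up. A row lasts 1/8 s, in which the tool goes at most 62.5 mm and 10.7 degrees, less where a joint would pass 70% of its speed; a pose out of reach is approached as far as the arm can. A call with a number of a shift or a turn outside -1 to 1 is refused whole. A call with a gripper value outside its range is refused whole. The fingers move at their own pace and stop on an object; "force" is the grip in N (left out, the last holds). Time passes only in rows, so rows that do not move let the fingers close. It gives the time, the measured TCP pose, the force, the opening and the grip force at its end, in the units of the state.
- ctrl.get_obs(): the state, without advancing time (a new reading comes with each control period).
- imaging.get_image(name): name is "scene" or "top" or "wrist"; returns a dict with "color" (400x640x3 uint8, blue, green, red), "fx", "fy", "cx", "cy" (pixels), "extrinsics" (4x4, takes a point from world to camera coordinates); the wrist camera has in their place "hand_eye" (4x4, takes a point from camera to tool coordinates, whose origin is the TCP and whose axes are the flange's). Camera axes: x right, y down, z forward; pixel columns grow to the right and rows downward; lengths in m; the calibration is good to about 2 mm. The wrist camera is an equidistant fisheye: a pixel r from the principal point sees the ray r / f radians off the axis. A picture is of the moment at which its call begins: read the wrist's pose just before it. There is no depth.
- ctrl.finish_job(): hands the job in; it is judged then, once.
The state is a dict: "t": time; "q": joint angles; "dq": joint speeds; "effort": joint torques, N m; "tool_pos": TCP position; "tool_rot": TCP orientation; "contact_force": force on the tool from outside, world axes, zero at the start; "wrist_torque": the same for the moment, N m; "opening": finger opening in m; "grip_force": force on a finger pad.
Only numpy, scipy, OpenCV 4.12 (cv2) and the standard library are available. Lean on these libraries where they do the work, as an engineer would, in place of code of your own. Each camera call takes 0.05 s, during which the arm holds its last target. There are 200 camera calls.

## Working session

There is one attempt and no reset: what is moved stays moved. The work goes in short steps, Python scripts to look and compute and a tool call to move; the robot and the scene stay as the last step left them, time stands still between calls to the robot, and variables do not carry over. Pictures are saved under pics/ and viewed, at most 10 in all, crops included, and the job is handed in when it is done.

Besides the shell and the picture viewer there is one more tool, called by a JSON object that holds its "name" and its "arguments", one argument or row to a line. play_rows: Moves the arm, as the interface text tells. Shift numbers are shares of 0.05 m and turn numbers shares of 8 degrees, none past 1 either way. Its arguments: {"type":"object","properties":{"series":{"type":"array"},"force":{"type":"number"}},"required":["series"]}

```bash
mkdir -p pics; ls; python3 - <<'E'
from station import ctrl, imaging
import cv2, numpy as np, pickle
o=ctrl.get_obs();print(o)
d={}
for n in ["scene","top"]:
    i=imaging.get_image(n);d[n]=i;cv2.imwrite(f"pics/{n}0.png",i["color"])
    print(n,{k:np.round(np.array(v),4).tolist() for k,v in i.items() if k!="color"})
pickle.dump(d,open("cams.pkl","wb"))
E
```

```text
pics
{'t': 0.0, 'q': array([ 1.00102231e+00,  5.33691066e-02,  1.61430196e+00,  8.68335719e-06,
        1.47603106e+00, -1.19006522e-01]), 'dq': array([-0.00050316, -0.00053878,  0.00075473, -0.00067355, -0.00121874,
        0.00068195]), 'effort': array([ 1.59023639e-03, -3.93676829e+01, -3.70176816e+01,  2.93708149e-05,
        6.96788571e-03,  3.21699233e-06]), 'tool_pos': array([0.27194148, 0.56203168, 0.23005069]), 'tool_rot': array([-0.7019244 , -3.06143289,  0.00311369]), 'contact_force': array([-0.36303036, -0.57754493,  0.22523604]), 'wrist_torque': array([-0.00485044,  0.06085099, -0.00645371]), 'grip_force': 0.0, 'opening': 0.08526242669062548}
scene {'fx': 408.2058, 'fy': 408.2058, 'cx': 309.394, 'cy': 198.947, 'extrinsics': [[0.8749, -0.4842, -0.0022, -0.4648], [-0.3814, -0.6864, -0.6192, 0.2197], [0.2983, 0.5426, -0.7852, 1.1668], [0.0, 0.0, 0.0, 1.0]]}
top {'fx': 413.7767, 'fy': 413.7767, 'cx': 317.4222, 'cy': 202.4404, 'extrinsics': [[-0.0121, -0.9999, 0.0011, -0.05], [-0.9852, 0.0117, -0.171, 0.5291], [0.171, -0.0031, -0.9853, 1.4461], [0.0, 0.0, 0.0, 1.0]]}
```

View pics/top0.png

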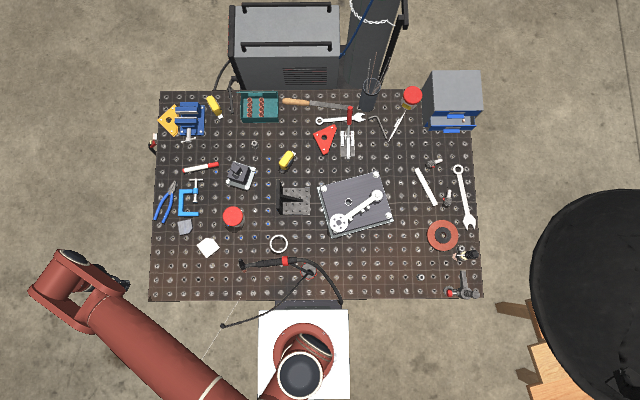

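View pics/scene0.png

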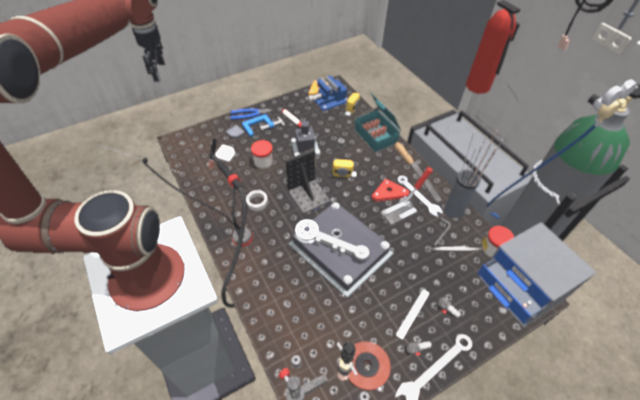

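The top view shows the pin holder at about (240,175), and the take-up unit at about (355,205) with the wheel at (338,222), pivot (377,196) and lock hole (348,201). I'll enlarge these areas.

```bash
python3 - <<'E'
import pickle,cv2,numpy as np
d=pickle.load(open("cams.pkl","rb"));c=d["top"]["color"]; s=d["scene"]["color"]
a=cv2.resize(c[165:245,310:400],None,fx=6,fy=6,interpolation=2)   # 540x480
b=cv2.resize(c[155:195,220:260],None,fx=6,fy=6,interpolation=2)   # 240x240
e=cv2.resize(s[120:160,290:330],None,fx=6,fy=6,interpolation=2)
cv2.imwrite("pics/crop1.png",np.hstack([a,np.vstack([b,e])]))
E
```

```text
(no output)
```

View pics/crop1.png

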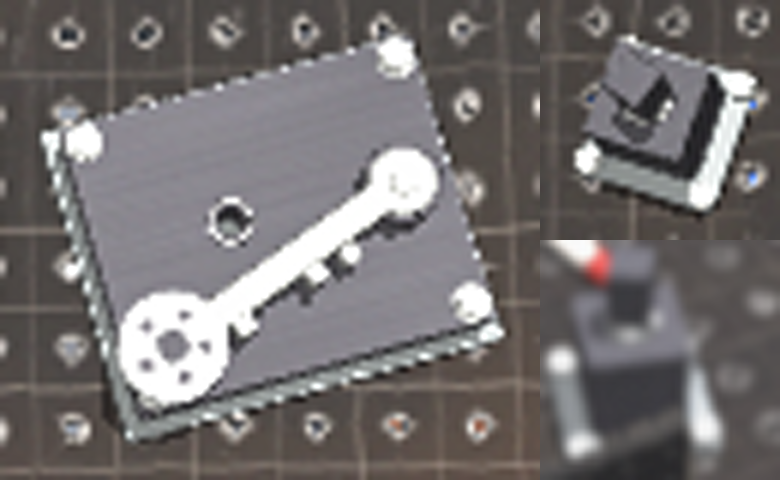

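Crop: lock hole (348.5,201.8), pivot cap (377.2,195.2), wheel (339,222.5), holder top centre around (239,172). Turning these into positions.

```bash
cat > h.py <<'E'
import numpy as np, cv2, pickle
from scipy.spatial.transform import Rotation as R
def topray(u,v,z,cam):
    E=np.array(cam["extrinsics"]);r=E[:3,:3].T@np.array([(u-cam["cx"])/cam["fx"],(v-cam["cy"])/cam["fy"],1])
    c=-E[:3,:3].T@E[:3,3];return c+r*(z-c[2])/r[2]
def wristpose(o,cam):
    T=np.eye(4);T[:3,:3]=R.from_rotvec(o["tool_rot"]).as_matrix();T[:3,3]=o["tool_pos"];return T@np.array(cam["hand_eye"])
def wray(u,v,z,o,cam):
    T=wristpose(o,cam);x=(u-cam["cx"])/cam["fx"];y=(v-cam["cy"])/cam["fy"];t=np.hypot(x,y)
    r=T[:3,:3]@np.array([x/t*np.sin(t),y/t*np.sin(t),np.cos(t)]);c=T[:3,3];return c+r*(z-c[2])/r[2]
def wproj(p,o,cam):
    q=np.linalg.inv(wristpose(o,cam))@np.append(p,1);n=np.hypot(q[0],q[1]);t=np.arctan2(n,q[2])
    return np.array([cam["cx"]+cam["fx"]*t*q[0]/n,cam["cy"]+cam["fy"]*t*q[1]/n])
def move(o,target):  # world delta in tool axes, shares
    d=np.array(target)-o["tool_pos"];return R.from_rotvec(o["tool_rot"]).as_matrix().T@d/0.05
E
python3 - <<'E'
from h import *
c=pickle.load(open("cams.pkl","rb"))["top"]
f=lambda u,v,z:print(np.round(topray(u,v,z,c),4))
for a in [(348.5,201.8,.05),(377.2,195.2,.08),(339,222.5,.08),(239,172.3,.072)]:f(*a)
for x,y in [(625,37),(720,75),(685,170),(585,135)]:f(220+(x-540)/6,155+y/6,.072)
print("deck");[f(310+x/6,165+y/6,.05) for x,y in [(397,57),(83,141),(471,302)]]
from station import ctrl
o=ctrl.get_obs();print(R.from_rotvec(o["tool_rot"]).as_matrix().round(3))
E
```

```text
[ 0.5287 -0.168   0.05  ]
[ 0.5459 -0.2676  0.08  ]
[ 0.4505 -0.1307  0.08  ]
[0.6368 0.2236 0.072 ]
[0.6783 0.2418 0.072 ]
[0.6541 0.1844 0.072 ]
[0.5961 0.2043 0.072 ]
[0.6182 0.2643 0.072 ]
deck
[ 0.6283 -0.2712  0.05  ]
[ 0.5785 -0.0801  0.05  ]
[ 0.4779 -0.3098  0.05  ]
[[-0.9    0.436 -0.001]
 [ 0.436  0.9   -0.002]
 [ 0.    -0.002 -1.   ]]
```

{"name": "play_rows", "arguments": {
  "series": [
    [1,[-1,-0.3,0],[0,0,0]],
    [1,[-1,-0.3,0],[0,0,0]],
    [1,[-1,-0.3,0],[0,0,0]],
    [1,[-1,-0.3,0],[0,0,0]],
    [1,[-1,-0.3,0],[0,0,0]],
    [1,[-1,-0.3,0],[0,0,0]],
    [1,[-1,-0.3,0],[0,0,0]],
    [1,[-0.5,-0.2,0],[0,0,0]]
  ],
  "force": 60
}}

```text
t: 1.1
tool_pos: [0.5611, 0.2935, 0.2305]
tool_rot: [-0.705, -3.061, 0.001]
contact_force: [-0.3, 0.2, -0.1]
opening: 0.0852
grip_force: 0.0
```

{"name": "play_rows", "arguments": {
  "series": [
    [1,[-0.5,-0.1,0],[0,0,0]],
    [1,[0,0,0],[0,0,0]],
    [1,[0,0,0],[0,0,0]]
  ]
}}

```text
t: 1.48
tool_pos: [0.5796, 0.2808, 0.231]
tool_rot: [-0.701, -3.062, -0.0]
contact_force: [-1.2, 0.1, -0.0]
opening: 0.0852
grip_force: 0.0
```

```bash
cat > w.py <<'E'
import sys
from h import *
from station import ctrl, imaging
o=ctrl.get_obs();i=imaging.get_image("wrist");pickle.dump((o,i),open(sys.argv[1]+".pkl","wb"))
cv2.imwrite(f"pics/{sys.argv[1]}.png",i["color"]);print(o["t"],o["tool_pos"],o["tool_rot"],i["fx"],i["cx"],i["cy"]);print(np.round(i["hand_eye"],3))
E
python3 w.py w1
```

```text
1.475 [0.57960615 0.28083334 0.23103705] [-7.00998918e-01 -3.06155806e+00 -3.95535912e-05] 309.70691628693146 322.47314002166553 201.01579405953237
[[ 0.    -0.946 -0.325  0.083]
 [ 1.     0.    -0.     0.001]
 [ 0.    -0.325  0.946 -0.143]
 [ 0.     0.     0.     1.   ]]
```

View pics/w1.png

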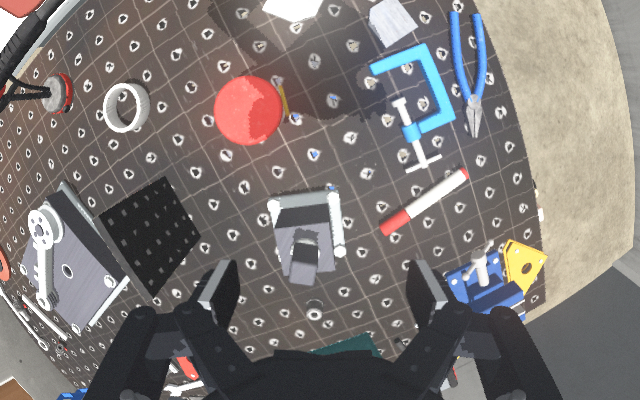

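Wrist view: holder with pin at about (305,250), fingers at (215,290) and (425,290); marker at (425,200) and pot at (248,110) are clear. Enlarging the pin.

```bash
python3 - <<'E'
from h import *
o,i=pickle.load(open("w1.pkl","rb"))
a=cv2.resize(i["color"][180:300,250:360],None,fx=5,fy=5,interpolation=2)
cv2.imwrite("pics/c2.png",a)
E
```

```text
(no output)
```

View pics/c2.png

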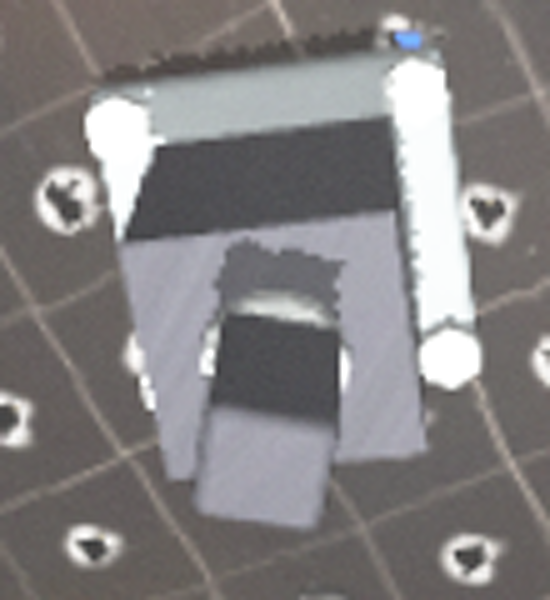

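Crop: the head's top corners are at (213,402), (338,425), (318,528), (196,510), turned relative to the block.

```bash
python3 - <<'E'
from h import *
o,i=pickle.load(open("w1.pkl","rb"))
P=np.array([wray(250+x/5,180+y/5,.122,o,i)[:2] for x,y in [(213,402),(338,425),(318,528),(196,510)]])
print(P,P.mean(0));d=np.roll(P,-1,0)-P;print(np.hypot(*d.T),np.degrees(np.arctan2(d[:,1],d[:,0]))%90)
Q=np.array([wray(250+x/5,180+y/5,.072,o,i)[:2] for x,y in [(122,240),(396,210),(426,455),(168,480)]]);print(Q,Q.mean(0))
print(move(o,[*P.mean(0),.231]))
# unit points
for n,u,v,z in [("hole",68,271,.05),("wheel",43,231,.08)]: print(n,wray(u,v,z,o,i))
E
```

```text
[[0.62390708 0.22918548]
 [0.63843482 0.24816111]
 [0.65801229 0.23417222]
 [0.64413061 0.21449954]] [0.6411212  0.23150459]
[0.02389833 0.02406172 0.02407728 0.02499336] [52.56234497 54.45266642 54.79198022 54.01357128]
[[0.60367591 0.21262129]
 [0.62275564 0.26870853]
 [0.68078014 0.24889735]
 [0.66152873 0.19216116]] [0.6421851  0.23059708]
[-1.53700933e+00 -3.52949386e-01 -4.21164526e-04]
hole [ 0.53235531 -0.16400792  0.05      ]
wheel [ 0.45787109 -0.12095079  0.08      ]
```

{"name": "play_rows", "arguments": {
  "series": [
    [0.8,[-0.8,-0.2,0],[0,0,0]],
    [0.8,[-0.76,-0.16,0],[0,0,0]],
    [0.8,[0,0,0],[0,0,0.64]],
    [0.8,[0,0,0],[0,0,0.63]],
    [0.8,[0,0,0.8],[0,0,0]],
    [0.8,[0,0,0.7],[0,0,0]],
    [0.8,[0,0,0],[0,0,0]],
    [0.8,[0,0,0],[0,0,0]]
  ]
}}

```text
t: 2.52
tool_pos: [0.6428, 0.2309, 0.158]
tool_rot: [0.969, 2.987, 0.002]
contact_force: [0.5, -0.1, 0.6]
opening: 0.0684
grip_force: 0.0
```

```bash
python3 w.py w2; python3 - <<'E'
from h import *
o,i=pickle.load(open("w2.pkl","rb"))
print(wproj([.642,.231,.122],o,i), R.from_rotvec(o["tool_rot"]).as_matrix().round(3))
E
```

```text
2.525 [0.64283354 0.23088507 0.15799943] [9.68705805e-01 2.98676249e+00 1.77561420e-03] 309.70691628693146 322.47314002166553 201.01579405953237
[[ 0.    -0.946 -0.325  0.083]
 [ 1.     0.    -0.     0.001]
 [ 0.    -0.325  0.946 -0.143]
 [ 0.     0.     0.     1.   ]]
[320.32797959 232.0101952 ] [[-0.81   0.587  0.002]
 [ 0.587  0.81   0.001]
 [-0.001  0.002 -1.   ]]
```

View pics/w2.png

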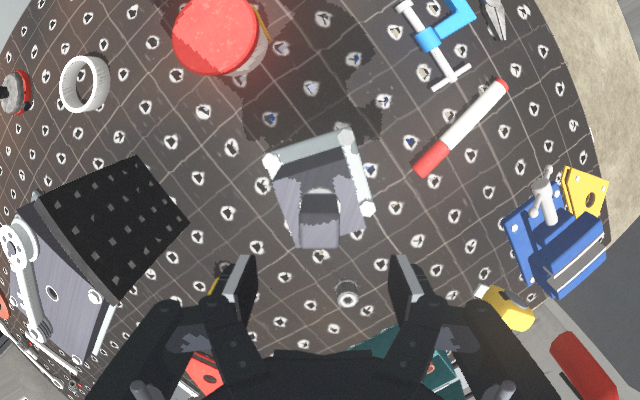

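Head top centre seen at (319,234), predicted (320,232): aligned. Descend and grip.

{"name": "play_rows", "arguments": {
  "series": [
    [0.8,[0,0,0.74],[0,0,0]],
    [0.8,[0,0,0.7],[0,0,0]],
    [0.8,[0,0,0],[0,0,0]],
    [0,[0,0,0],[0,0,0]],
    [0,[0,0,0],[0,0,0]],
    [0,[0,0,0],[0,0,0]],
    [0,[0,0,0],[0,0,0]],
    [0,[0,0,0],[0,0,0]]
  ],
  "force": 100
}}

```text
t: 3.58
tool_pos: [0.6439, 0.2301, 0.0874]
tool_rot: [0.969, 2.985, 0.002]
contact_force: [-1.7, -0.9, 6.1]
opening: 0.0247
grip_force: 99.2
```

{"name": "play_rows", "arguments": {
  "series": [
    [0,[0,0,-0.5],[0,0,0]],
    [0,[0,0,-0.9],[0,0,0]],
    [0,[0,0,-1],[0,0,0]],
    [0,[0,0,-1],[0,0,1]],
    [0,[0,0,-0.5],[0,0,1]],
    [0,[0,0,0],[0,0,1]],
    [0,[0,0,0],[0,0,1]],
    [0,[0,0,0],[0,0,0.5]]
  ]
}}

```text
t: 4.58
tool_pos: [0.6422, 0.2301, 0.2793]
tool_rot: [-1.85, -2.539, -0.0]
contact_force: [0.5, -0.4, -2.3]
opening: 0.0247
grip_force: 98.9
```

{"name": "play_rows", "arguments": {
  "series": [
    [0,[-0.95,-0.53,0],[0,0,0]],
    [0,[-0.95,-0.53,0],[0,0,0]],
    [0,[-0.95,-0.53,0],[0,0,0]],
    [0,[-0.95,-0.53,0],[0,0,0]],
    [0,[-0.95,-0.53,0],[0,0,0]],
    [0,[-0.95,-0.53,0],[0,0,0]],
    [0,[-0.95,-0.53,0],[0,0,0]],
    [0,[-0.95,-0.53,0],[0,0,0]]
  ]
}}

```text
t: 5.58
tool_pos: [0.5576, -0.1984, 0.2795]
tool_rot: [1.846, 2.541, 0.001]
contact_force: [1.2, 0.8, -2.4]
opening: 0.0247
grip_force: 99.2
```

{"name": "play_rows", "arguments": {
  "series": [
    [0,[-0.95,-0.53,0],[0,0,0]],
    [0,[0,0,0],[0,0,0]],
    [0,[0,0,0],[0,0,0]],
    [0,[0,0,0],[0,0,0]]
  ]
}}

```text
t: 6.08
tool_pos: [0.5481, -0.2489, 0.2793]
tool_rot: [-1.844, -2.543, -0.001]
contact_force: [-0.0, 0.3, -2.9]
opening: 0.0248
grip_force: 99.2
```

```bash
python3 w.py w3; python3 - <<'E'
from h import *
o,i=pickle.load(open("w3.pkl","rb"))
print(o["opening"],[wproj(p,o,i).round(1) for p in ([.529,-.168,.05],[.546,-.268,.08],[.4505,-.1307,.08])], R.from_rotvec(o["tool_rot"]).as_matrix().round(3))
cv2.imwrite("pics/w3.png",cv2.resize(i["color"],(800,500),interpolation=2))
E
```

```text
6.075 [ 0.54808957 -0.24891606  0.27933527] [-1.84412098e+00 -2.54323474e+00 -5.66966436e-04] 309.70691628693146 322.47314002166553 201.01579405953237
[[ 0.    -0.946 -0.325  0.084]
 [ 1.     0.    -0.     0.001]
 [ 0.    -0.325  0.946 -0.143]
 [ 0.     0.     0.     1.   ]]
0.02479719928966507 [array([327.5,  99.4]), array([314.6, 187.6]), array([269.9,  47.2])] [[-0.311  0.95   0.   ]
 [ 0.95   0.311  0.   ]
 [ 0.     0.    -1.   ]]
```

View pics/w3.png

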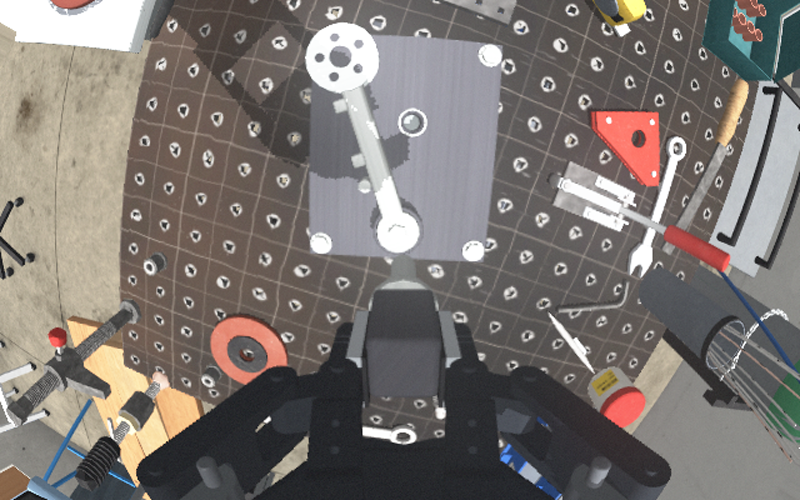

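The unit is clear in this view (0.8 scale): hole (412,123), pivot (397,231), wheel (340,57), cheeks (341,105) and (360,160). The pin shank tip shows at about (401,262).

```bash
python3 - <<'E'
from h import *
o,i=pickle.load(open("w3.pkl","rb"))
g=lambda u,v,z:wray(u*.8,v*.8,z,o,i)[:2]
H=g(412,123,.05);P=g(397,231,.08);W=g(340,57,.08);print("H",H,"P",P,"W",W)
print("cheeks",g(341,105,.078),g(360,160,.078))
print("tip pred",wproj(o["tool_pos"]-[0,0,.0754],o,i)/.8)
def an(v):return np.hypot(*v),np.degrees(np.arctan2(v[1],v[0]))
print(an(H-P),an(W-P))
r,a=an(H-P)
for t in [0,.2,.4,.6,.65]:
    b=np.radians(a)+.6-t;print(t,P+r*np.array([np.cos(b),np.sin(b)]))
E
```

```text
H [ 0.53099489 -0.16611849] P [ 0.54820497 -0.26373937] W [ 0.45215445 -0.12832816]
cheeks [ 0.46593335 -0.16942884] [ 0.49676681 -0.21175567]
tip pred [401.21967093 264.93144813]
(np.float64(0.09912630355515661), np.float64(99.9982262278953)) (np.float64(0.16601776453752876), np.float64(125.34901706356567))
0 [ 0.47887998 -0.19288692]
0.2 [ 0.49433807 -0.18052651]
0.4 [ 0.51194367 -0.17148352]
0.6 [ 0.53099489 -0.16611849]
0.65 [ 0.5358954  -0.16538034]
```

{"name": "play_rows", "arguments": {
  "series": [
    [0,[0.66,-0.77,0],[0,0,0]],
    [0,[0.66,-0.78,0],[0,0,0]],
    [0,[0,0,0.9],[0,0,0]],
    [0,[0,0,0.9],[0,0,0]],
    [0,[0,0,0.7],[0,0,0]],
    [0,[0,0,0.44],[0,0,0]],
    [0,[0,0,0],[0,0,0]],
    [0,[0,0,0],[0,0,0]]
  ]
}}

```text
t: 7.12
tool_pos: [0.4546, -0.2114, 0.1337]
tool_rot: [1.844, 2.541, 0.0]
contact_force: [1.0, -0.8, -1.3]
opening: 0.0251
grip_force: 99.7
```

{"name": "play_rows", "arguments": {
  "series": [
    [0,[0.09,0.29,0],[0,0,0]],
    [0,[0.08,0.29,0],[0,0,0]],
    [0,[0.07,0.18,0],[0,0,0]],
    [0,[0.07,0.19,0],[0,0,0]],
    [0,[0.03,0.2,0],[0,0,0]],
    [0,[0.03,0.19,0],[0,0,0]],
    [0,[0,0,0],[0,0,0]],
    [0,[0,0,0],[0,0,0]]
  ]
}}

```text
t: 8.12
tool_pos: [0.5113, -0.1728, 0.132]
tool_rot: [-1.846, -2.541, -0.0]
contact_force: [-3.4, -1.6, -1.5]
opening: 0.0252
grip_force: 99.5
```

```bash
python3 w.py w4; python3 - <<'E'
from h import *
o,i=pickle.load(open("w4.pkl","rb"))
print(o["contact_force"],wproj([.531,-.166,.05],o,i).round(1), R.from_rotvec(o["tool_rot"]).as_matrix().round(3))
cv2.imwrite("pics/w4.png",cv2.resize(i["color"][40:320,160:480],(800,600*280*8//(240*8)//1 if 0 else 700),interpolation=2)[:600])
E
```

```text
8.125 [ 0.51131719 -0.17277445  0.13198942] [-1.84554501e+00 -2.54060154e+00 -2.65251330e-04] 309.70691628693146 322.47314002166553 201.01579405953237
[[ 0.    -0.946 -0.325  0.084]
 [ 1.     0.    -0.     0.001]
 [ 0.    -0.325  0.946 -0.143]
 [ 0.     0.     0.     1.   ]]
[-3.3729689  -1.61281887 -1.48950738] [347.9 208.6] [[-0.309  0.951 -0.001]
 [ 0.951  0.309  0.001]
 [ 0.001 -0.001 -1.   ]]
```

View pics/w4.png

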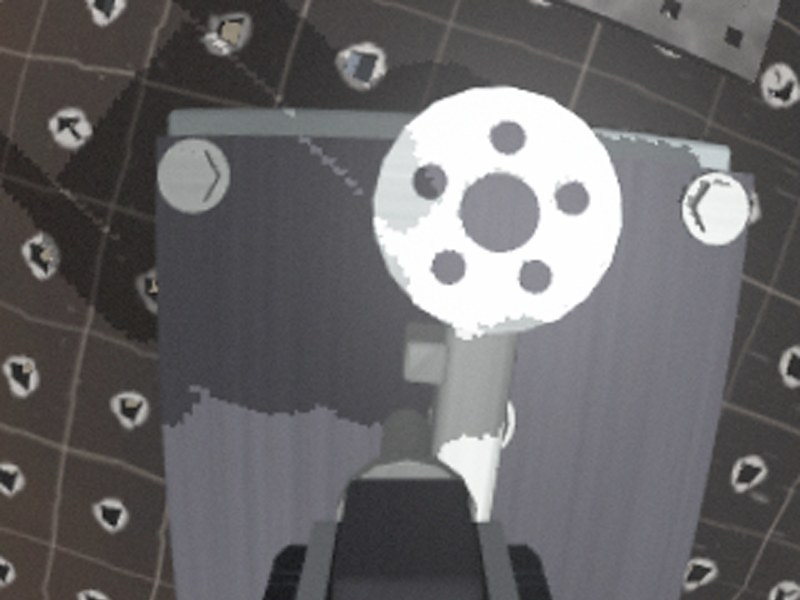

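Pin bears in the saddle just below the far cheek; the ring's right edge at (365,210) agrees with the predicted hole to about 1 mm. Push on to the hole, then start lowering.

{"name": "play_rows", "arguments": {
  "series": [
    [0,[0,0.2,0],[0,0,0]],
    [0,[-0.01,0.2,0],[0,0,0]],
    [0,[0,0,0],[0,0,0]],
    [0,[0,0,0],[0,0,0]]
  ]
}}

```text
t: 8.68
tool_pos: [0.5304, -0.1673, 0.132]
tool_rot: [-1.846, -2.541, 0.0]
contact_force: [-3.6, -2.0, -1.9]
opening: 0.0246
grip_force: 99.3
```

{"name": "play_rows", "arguments": {
  "series": [
    [0,[0,0,0.12],[0,0,0]],
    [0,[0,0,0.12],[0,0,0]],
    [0,[0,0,0],[0,0,0]]
  ]
}}

```text
t: 9.05
tool_pos: [0.53, -0.167, 0.1191]
tool_rot: [-1.845, -2.54, 0.001]
contact_force: [-4.0, 0.4, -4.0]
opening: 0.0247
grip_force: 99.7
```

{"name": "play_rows", "arguments": {
  "series": [
    [0,[0,0,0.12],[0,0,0]],
    [0,[0,0,0.1],[0,0,0]],
    [0,[0,0,0],[0,0,0]]
  ]
}}

```text
t: 9.43
tool_pos: [0.5304, -0.1673, 0.1084]
tool_rot: [-1.846, -2.541, 0.001]
contact_force: [-3.2, -0.4, -4.6]
opening: 0.0246
grip_force: 99.6
```

{"name": "play_rows", "arguments": {
  "series": [
    [0,[0,0,0.1],[0,0,0]],
    [0,[0,0,0.1],[0,0,0]],
    [0,[0,0,0.06],[0,0,0]],
    [0,[0,0,0.03],[0,0,0]],
    [0,[0,0,0],[0,0,0]],
    [0,[0,0,0],[0,0,0]]
  ]
}}

```text
t: 10.18
tool_pos: [0.5306, -0.1673, 0.0945]
tool_rot: [-1.846, -2.541, 0.0]
contact_force: [-4.2, 0.3, -1.9]
opening: 0.0247
grip_force: 99.8
```

{"name": "play_rows", "arguments": {
  "series": [
    [0,[0,0,0.03],[0,0,0]],
    [0,[0,0,0],[0,0,0]],
    [0,[0,0,0],[0,0,0]]
  ]
}}

```text
t: 10.55
tool_pos: [0.531, -0.1674, 0.0935]
tool_rot: [1.846, 2.542, 0.0]
contact_force: [-4.7, -0.3, -0.3]
opening: 0.0245
grip_force: 100.1
```

{"name": "play_rows", "arguments": {
  "series": [
    [0.45,[0,0,0],[0,0,0]],
    [0.9,[0,0,0],[0,0,0]],
    [0.9,[0,0,0],[0,0,0]],
    [0.9,[0,0,0],[0,0,0]],
    [0.9,[0,0,0],[0,0,0]]
  ]
}}

```text
t: 11.18
tool_pos: [0.5311, -0.1674, 0.0934]
tool_rot: [1.846, 2.541, 0.0]
contact_force: [0.3, -0.5, -1.0]
opening: 0.0769
grip_force: 0.0
```

{"name": "play_rows", "arguments": {
  "series": [
    [0.9,[0,0,-0.5],[0,0,0]],
    [0.9,[0,0,-0.9],[0,0,0]],
    [0.9,[0,0,-1],[0,0,0]],
    [0.9,[-0.6,0,-0.6],[0,0,0]],
    [0.9,[-0.6,0,0],[0,0,0]],
    [0.9,[0,0,0],[0,0,0]],
    [0.9,[0,0,0],[0,0,0]]
  ]
}}

```text
t: 12.05
tool_pos: [0.549, -0.224, 0.2425]
tool_rot: [-1.845, -2.54, -0.0]
contact_force: [-0.3, 0.5, -0.6]
opening: 0.0768
grip_force: 0.0
```

```bash
python3 w.py w5; python3 - <<'E'
from h import *
o,i=pickle.load(open("w5.pkl","rb"))
print(o["contact_force"],wproj([.531,-.167,.078],o,i).round(1),wproj([.531,-.167,.128],o,i).round(1))
cv2.imwrite("pics/w5.png",cv2.resize(i["color"][0:240,160:480],(800,600),interpolation=2))
E
```

```text
12.05 [ 0.54898949 -0.22396099  0.24252942] [-1.84544668e+00 -2.54040762e+00 -2.47249574e-04] 309.70691628693146 322.47314002166553 201.01579405953237
[[ 0.    -0.946 -0.325  0.084]
 [ 1.     0.    -0.     0.001]
 [ 0.    -0.325  0.946 -0.143]
 [ 0.     0.     0.     1.   ]]
[-0.2713096   0.45423378 -0.6033429 ] [322.1 122.9] [321.9 127.5]
```

View pics/w5.png

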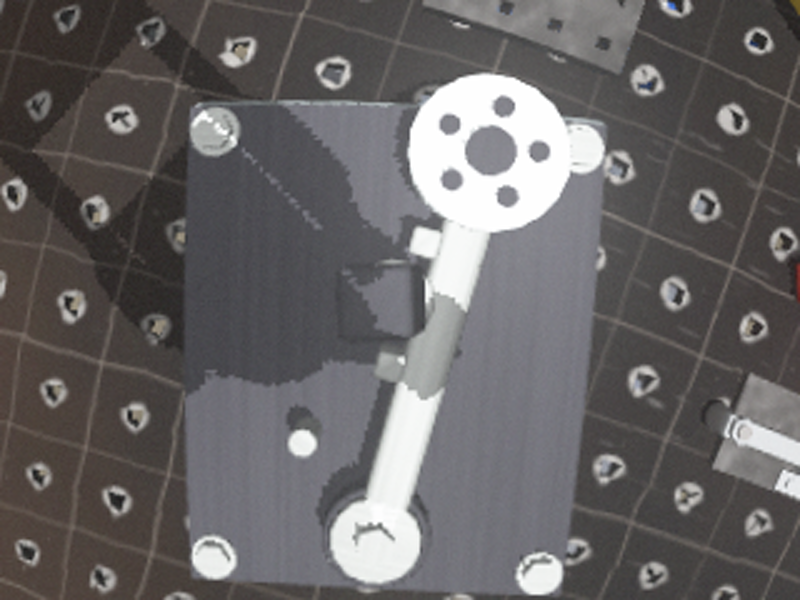

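The pin holds the arm: head top centre at crop (380,300), leaning slightly towards the spring; wheel (490,150), pivot (375,540). Checking the arm angle before handing in.

```bash
python3 - <<'E'
from h import *
o,i=pickle.load(open("w5.pkl","rb"))
g=lambda u,v,z:wray(160+u*.4,v*.4,z,o,i)[:2]
P=g(375,540,.08);W=g(490,150,.08);d=W-P
print("joint",np.radians(125.35)-np.arctan2(d[1],d[0]),P,W)
print("head top",g(380,300,.128)-[.5305,-.167])
E
```

```text
joint 0.5789579876375788 [ 0.54898771 -0.26375642] [ 0.54264175 -0.09690774]
head top [-0.00922423  0.00350994]
```

```bash
python3 -c "
from station import ctrl
print(ctrl.finish_job())"
```

```text
the job is handed in; nothing more can be done
None
```

I handed the job in at about 12 s, with no verdict returned: the pin stands in the lock hole by itself and holds the arm at about 0.58 rad, its end was about 32 mm below the deck top at release, it leans about 0.1 rad, and the gripper is clear with nothing else moved that I could see.

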